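# Open the UV curing box and stand its lid on the prop

## Robot

A 7-joint arm with a two-finger parallel gripper is mounted at the origin on the work surface; the furniture and walls round the work are solid. World frame = base frame: x ahead of the robot, y to its left, z up, the work surface at z = 0. Lengths are in m, angles in rad, forces in N, time in s.
With the tool pointing down it reaches from about 0.425 to 0.825 m from the base axis. Payload 3.6 kg.
Tool frame: the origin (TCP) lies at the very end of the fingers, on their centre line; the grasp point (between the pads) lies 19 mm behind it; z points along the fingers, y is the line along which they close (so a half turn about z gives the same grasp; the last joint's range is limited). The gripper opens to 85 mm and grips with 20 to 120 N. Pads are 22 mm wide; open, the fingers measure 114 mm over their backs; the gripper's body (76 mm by 85 mm) begins 54 mm behind the grasp point. The pads swing forward as they close: fully open they stand 13 mm farther back than shut.
Start: joints at [-1.165, 0.615, -0.013, 1.423, 0.008, 1.103, -0.04], TCP at [0.273, 0.59, 0.231] pointing down, gripper open.
Joint ranges: [-3.12, 3.12], [-0.3, 2.06], [-1.34, 1.32], [0.26, 2.42], [-1.36, 4.5], [0.01, 1.98], [-2.84, 2.84]. Speed limits (rad/s): [2.79, 2.79, 3.14, 3.14, 3.14, 3.14, 3.14].

## Interface

Orientations are given as a unit quaternion [x, y, z, w].
In Python, from station import arm, imaging, finish_job gives the robot as it stands. Calls block until the motion is done:
- arm.movep(position, orientation): joint-space move of the TCP to a pose.
- arm.line_to(position, velocity=0.15, ori=None): straight line of the TCP; ori=None keeps the orientation; velocity is the mean speed in m/s.
- arm.move_j(angles): joint-space move.
- arm.move_gripper(opening, effort=None): opening from 0.0 (shut) to 1.0 (fully open); effort is the grip in N (None keeps the last); returns when the fingers have stopped.
- arm.pause(seconds).
- arm.ik(position, orientation): joint angles nearest the present ones, or None.
- imaging.snapshot(name): name is "side" or "top" or "wrist"; returns the picture (480x640x3 uint8, blue, green, red); there is no depth.
- imaging.camera_info(name): a dict with "fx", "fy", "cx", "cy" (pixels), "R" (3x3) and "t" (3): a world point X has camera coordinates R X + t; the wrist camera has in their place "T_tool_cam" (4x4, takes a point from camera to tool coordinates, whose origin is the TCP and whose axes are the flange's). Camera axes: x right, y down, z forward; pixel columns grow to the right and rows downward; lengths in m; the calibration is good to about 2 mm. A picture is of the moment at which its call begins: read the wrist's pose just before it. camera_info takes no time and is no camera call.
A pose or a line that the arm cannot do raises arm.MotionError and nothing moves.
- finish_job(): hands the job in; it is judged then, once.
Trained networks look in the newest picture that a camera, given by its name, has taken for a name from the list of things; names that differ only in an ending like _2 or _b are one class to them, and where a whole thing is asked for, a point or a joint stands for the part that bears it (a point fixed in the world has none). Each returns a list of dicts, best first, with "confidence" (0 to 1); they miss things now and then, are a little off and sometimes report something else, mostly with a low value. They report only what shows in the picture. A call takes as long as a camera call.
- imaging.trace(camera, thing): "mask" (480x640 bool, what is visible of it) and "box" ([left, top, right, bottom] in pixels, round what is visible of it).
- imaging.mark_of(camera, thing): "point" ([column, row] in pixels: a listed point, or the origin of a listed thing).
Readings, each from a call of its own:
- arm.get_time(): time.
- arm.get_joint_positions(): joint angles.
- arm.get_dq(): joint speeds.
- arm.get_effort(): joint torques, N m.
- arm.get_tool_pos(): TCP position.
- arm.get_eef_rot(): TCP orientation.
- arm.get_ft_force(): force on the tool from outside, world axes, zero at the start.
- arm.get_wrist_torque(): the same for the moment, N m.
- arm.get_opening(): opening from 0.0 (shut) to 1.0 (fully open).
- arm.get_finger_force(): force on a finger pad.
Only numpy, scipy, OpenCV 4.12 (cv2) and the standard library are available. Lean on these libraries where they do the work, as an engineer would, in place of code of your own. Each camera call takes 0.05 s, during which the arm holds its last target. There are 200 camera calls.

## Task

Open the ultraviolet curing box so that it can be loaded. Press its long release bar fully down near the middle, so that both ends go down evenly and both latch hooks let go together and the lid pops up; then let the bar come back up and swing the prop leg on the box's right side by its black handle up and back, past over-centre onto its stop, so that the lid stands open on it. Do not disturb the things standing round the box.

Things in the scene. Friction and masses are not known exactly. Their poses are not given: they have to be found in the camera images.
- cure_box: White bench curing box, fixed, 170 mm deep (x), 240 wide (y), walls 80 high. Its lid (white frame, amber window, 276 mm wide, 12 thick) lies on top at z 80 to 92 mm and overhangs 18 mm on both sides. Origin: centre of the underside, on the worktop. x points from the front (release bar, robot's side) to the rear (lid hinge), y to the box's left, z up; turned up to 0.22 rad about z.
- bar_middle (a point): Middle of the top face of the release bar along the front of the box: aluminium with a dark strip and black end caps, 232 mm long (along the box's y), 22 wide. At rest its top is 74.5 mm above the worktop, its middle 142 mm ahead of the box's origin, 53 mm ahead of the lid's front edge. Axes: y along the bar. When both hooks are free the lid's front edge pops up at once by about 17 mm.
- bar_left (a point): Top of the bar's left end, 110 mm from bar_middle along the bar's +y.
- bar_right (a point): Top of the bar's right end, 110 mm from bar_middle along the bar's -y.
- release_bar (a joint): Swing of the whole bar about its shaft (along the box's y, 40 mm behind the bar, 64 mm up): 0 at rest, 0.30 rad fully pressed, the bar then 12 mm lower and 1 mm farther forward. Springs resist with about 3 N at first, 8 N fully down, and bring it back. Each hook lets go when its own end of the bar is about 8 mm down.
- bar_rack (a joint): Racking of the bar about its middle: 0 level, positive when the left end is higher, rad. Soft, 2.5 N m/rad: pressed well off its middle the bar racks and the far hook keeps the lid shut; pushing harder only racks it more. Under 0.03 is even.
- lid (a joint): Opening of the lid about its rear hinge: 0 shut, about 0.1 rad popped up on its spring plungers, about 0.8 rad standing on the prop. It weighs about 0.7 kg and falls back when not held.
- lid_front (a point): Middle of the top front edge of the lid, 178 mm ahead of its hinge.
- prop_leg (a joint): Swing of the prop leg: 0 folded (level, pointing to the box's front), pi/2 straight up, 2.58 rad on its rear stop. A light spring and its weight bring it back to 0 when let go too early. On its way its roller lifts the lid by the right overhang (up to about 8 N at the handle); the lid is highest at about 2.4 rad (over-centre), beyond which its weight holds the leg on the stop.
- prop_grip (a point): Point on the axis of the prop leg's black round handle, 14 mm in diameter, 76 mm long, parallel to the box's y, sticking out to the box's right from the free end of the leg on the box's right side. The point is 36 mm from the handle's outer end and 54 mm outside the lid's edge; folded, it is 58 mm above the worktop. The handle does not spin on the leg.
- prop_pivot (a point): Point on the prop leg's pivot axis (along the box's y) in the same upright plane as prop_grip: prop_grip runs round it in a circle of 77 mm radius, from straight ahead (folded) over the top to the rear. 58 mm above the worktop.
- task_lamp: Jointed grey lamp on a post at the right edge of the worktop, at about x 0.53, y -0.49, tall; fixed, an obstacle to keep the arm clear of. Origin: foot of the post.
- vial_1: Small brown vial with a white cap, 22 mm across, 52 mm high; bystander, to be left alone. Origin: centre of the underside.
- vial_2: Small brown vial with a white cap, 22 mm across, 52 mm high; bystander, to be left alone. Origin: centre of the underside.
- vial_3: Small white vial with a blue cap, 22 mm across, 46 mm high; bystander, to be left alone. Origin: centre of the underside.
- amber_bottle: Amber bottle with a black cap, 48 mm across, 100 mm high; bystander, to be left alone. Origin: centre of the underside.
- syringe_1: Capped syringe lying flat, 130 mm long (y), 36 mm wide, 21 mm high; bystander, to be left alone. Origin: centre of the underside.
- green_block: Green slotted block standing upright, 28 x 45 x 74 mm; bystander, to be left alone. Origin: centre of the underside.
- steel_cup: Steel cup, 63 mm across, 48 mm high; bystander, to be left alone. Origin: centre of the underside.

How it is judged:
On the way:
1. the bar is pressed down with both ends down at least 7 mm and within about 9 mm of each other, and the lid has popped up (z of each of bar_left, bar_right in the frame of cure_box below 0.0675 m and value of joint bar_rack between -0.04 and 0.04 rad and value of joint lid above 0.04 rad), for 0.1 s.
At the end, for the whole second after the job is handed in: The prop leg is past over-centre on its rear stop (joint prop_leg above 2.5 rad), the lid stands on it (0.7 to 1.0 rad) at rest, and the release bar is back up (below 0.05 rad) (value of joint prop_leg above 2.5 rad and value of joint lid between 0.7 and 1 rad and velocity of joint lid between -0.05 and 0.05 rad/s and value of joint release_bar below 0.05 rad); the robot touches nothing.
It fails at once if a vial, the bottle, the syringe, the green block or the cup was moved by more than 30 mm (distance of any of vial_1, vial_2, vial_3, amber_bottle, syringe_1, green_block, steel_cup from where it was at the start of the episode above 0.03 m).
It also fails if it takes over 58 s, if anything falls off the work surface, if the arm or the gripper's body presses on something with over 40 N, if the wrist force passes 120 N, or if a joint passes its speed limit or range.

## Working session

There is one attempt and no reset: what is moved stays moved. The work goes in short steps, each a Python script; the robot and the scene stay as the last script left them, time stands still between calls to the robot, and variables do not carry over. Pictures are saved under pics/ and viewed, at most 10 in all, crops included, and the job is handed in when it is done.

```bash
mkdir -p pics; ls
cat > h.py <<'E'
import numpy as np, cv2
from station import arm, imaging, finish_job
def E():
    python=None
E
python3 - <<'E'
from h import *
for c in ["top","side"]:
    im=imaging.snapshot(c); cv2.imwrite(f"pics/{c}0.png",im)
    i=imaging.camera_info(c); print(c,{k:np.round(v,4).tolist() for k,v in i.items()})
    for n in ["cure_box","bar_middle","bar_left","bar_right","lid_front","prop_grip","prop_pivot","vial_1","vial_3","amber_bottle","syringe_1","green_block","steel_cup","task_lamp"]:
        print(n,[(np.round(d["point"],1).tolist(),round(d["confidence"],2)) for d in imaging.mark_of(c,n)][:4])
print(arm.get_time(),arm.get_eef_rot())
E
```

```text
pics
station.py
top {'fx': 460.1419, 'fy': 460.1419, 'cx': 311.8846, 'cy': 237.4191, 'R': [[-0.0022, -1.0, -0.0058], [-0.9951, 0.0028, -0.0987], [0.0987, 0.0055, -0.9951]], 't': [0.0387, 0.5062, 1.3141]}
cure_box [([330.4, 217.6], 0.87)]
bar_middle [([325.0, 263.4], 0.94)]
bar_left [([284.1, 258.9], 0.63)]
bar_right [([428.4, 291.6], 0.72), ([363.9, 269.9], 0.64)]
lid_front [([327.1, 245.3], 0.89)]
prop_grip [([393.6, 244.4], 0.72), ([330.1, 244.0], 0.38)]
prop_pivot []
vial_1 [([435.5, 282.9], 0.48), ([429.9, 291.6], 0.45), ([424.6, 277.3], 0.44)]
vial_3 [([435.5, 282.9], 0.48), ([429.9, 291.6], 0.45), ([424.6, 277.3], 0.44)]
amber_bottle [([443.1, 185.7], 0.9), ([431.1, 293.2], 0.58), ([326.6, 244.0], 0.46)]
syringe_1 [([175.0, 255.1], 0.53)]
green_block [([443.2, 221.5], 0.55)]
steel_cup [([429.2, 292.6], 0.67), ([142.5, 238.9], 0.66)]
task_lamp []
side {'fx': 596.2502, 'fy': 596.2502, 'cx': 319.0181, 'cy': 241.3792, 'R': [[0.8565, -0.5162, -0.0004], [-0.2646, -0.4384, -0.8589], [0.4432, 0.7357, -0.5121]], 't': [-0.445, 0.1714, 1.6569]}
cure_box [([336.2, 248.9], 0.63), ([343.4, 268.4], 0.5)]
bar_middle [([294.5, 235.4], 0.63)]
bar_left [([277.8, 221.6], 0.62)]
bar_right [([307.9, 253.8], 0.57)]
lid_front [([311.5, 231.1], 0.76)]
prop_grip [([342.4, 271.0], 0.81), ([312.1, 228.2], 0.19)]
prop_pivot [([366.5, 265.2], 0.92)]
vial_1 [([333.0, 313.2], 0.66), ([334.9, 319.9], 0.61), ([320.4, 320.0], 0.57)]
vial_3 [([333.0, 313.2], 0.66), ([334.9, 319.9], 0.61), ([320.4, 320.0], 0.57)]
amber_bottle [([424.8, 289.9], 0.81)]
syringe_1 [([246.5, 203.4], 0.5)]
green_block [([392.3, 308.0], 0.78)]
steel_cup [([243.5, 188.1], 0.79)]
task_lamp []
1.5 [ 2.14698322e-01  9.76680414e-01 -1.07815820e-05 -1.02503199e-05]
```

```bash
cat > h.py <<'E'
import numpy as np, cv2
from station import arm, imaging, finish_job
from scipy.optimize import least_squares
from scipy.spatial.transform import Rotation as Rot
def proj(c,X):
    i=imaging.camera_info(c); p=np.asarray(X)@np.array(i["R"]).T+i["t"]
    return np.stack([i["fx"]*p[...,0]/p[...,2]+i["cx"],i["fy"]*p[...,1]/p[...,2]+i["cy"]],-1)
def unproj(c,uv,z):
    i=imaging.camera_info(c);R=np.array(i["R"]);d=R.T@[(uv[0]-i["cx"])/i["fx"],(uv[1]-i["cy"])/i["fy"],1];o=-R.T@i["t"]
    return o+d*(z-o[2])/d[2]
def box2w(s,P):
    return Rot.from_euler("z",s[2]).apply(P)+[s[0],s[1],0]
E
python3 - <<'E'
from h import *
obs=[("top","o",(330.4,217.6)),("top","m",(325,263.4)),("top","l",(284.1,258.9)),("top","r",(363.9,269.9)),("top","f",(327.1,245.3)),("top","g",(393.6,244.4)),
("side","m",(294.5,235.4)),("side","l",(277.8,221.6)),("side","r",(307.9,253.8)),("side","f",(311.5,231.1)),("side","g",(342.4,271)),("side","p",(366.5,265.2))]
def pts(gx): return dict(o=(0,0,0),m=(-.142,0,.0745),l=(-.142,.11,.0745),r=(-.142,-.11,.0745),f=(-.089,0,.092),g=(gx,-.192,.058),p=(gx+.077,-.192,.058))
def res(s):
    P=pts(s[3]); return np.concatenate([proj(c,box2w(s,[P[k]]))[0]-uv for c,k,uv in obs])
r=least_squares(res,[.5,0,0,-.05],loss="soft_l1")
s=r.x; print(s); print(np.round(res(s).reshape(-1,2),1).tolist())
P=pts(s[3]); print({k:np.round(box2w(s,[v])[0],4).tolist() for k,v in P.items()})
np.save("s.npy",s)
for n,uvs,z in [("vials",[(435.5,282.9),(429.9,291.6),(424.6,277.3)],0),("bottle",[(443.1,185.7)],0),("syr",[(175,255.1)],0),("green",[(443.2,221.5)],0),("cup",[(142.5,238.9)],0)]:
    print(n,[np.round(unproj("top",u,z)[:2],3).tolist() for u in uvs])
out=[]
for c in ["top","side"]:
    im=cv2.imread(f"pics/{c}0.png")
    x0,y0,w,h=(110,150,400,200) if c=="top" else (220,150,300,200)
    im=cv2.resize(im[y0:y0+h,x0:x0+w],None,fx=2,fy=2,interpolation=cv2.INTER_CUBIC)
    for v in P.values():
        u=proj(c,box2w(s,[v]))[0]; cv2.circle(im,(int((u[0]-x0)*2),int((u[1]-y0)*2)),2,(0,0,255),-1)
    cv2.imwrite(f"pics/{c}_ov.png",im)
E
```

```text
[ 0.56897675 -0.015751   -0.12709318 -0.06639264]
[[-0.7, -0.3], [-0.5, 0.2], [1.2, -0.2], [-0.2, -1.4], [-0.2, -1.1], [1.3, 1.3], [-1.7, 3.7], [2.3, 1.4], [-1.0, 3.0], [-2.6, -0.5], [0.3, -0.9], [0.2, -1.1]]
{'o': [0.569, -0.0158, 0.0], 'm': [0.4281, 0.0022, 0.0745], 'l': [0.4421, 0.1114, 0.0745], 'r': [0.4142, -0.1069, 0.0745], 'f': [0.4807, -0.0045, 0.092], 'g': [0.4788, -0.1978, 0.058], 'p': [0.5552, -0.2075, 0.058]}
vials [[0.374, -0.325], [0.349, -0.308], [0.39, -0.293]]
bottle [[0.663, -0.356]]
syr [[0.457, 0.443]]
green [[0.555, -0.353]]
cup [[0.506, 0.541]]
```

View pics/top_ov.png

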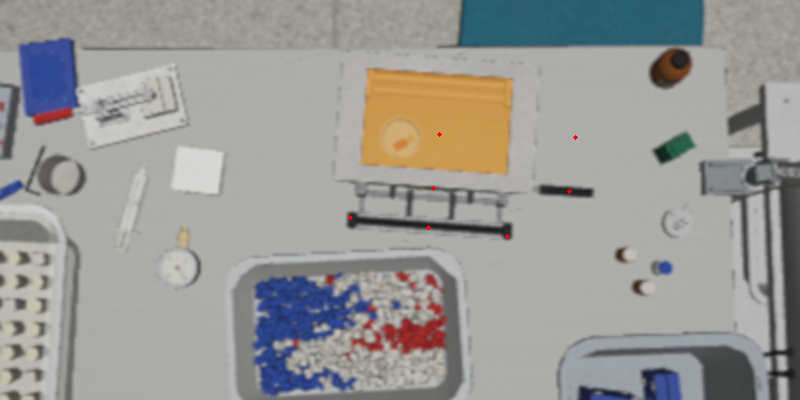

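View pics/side_ov.png

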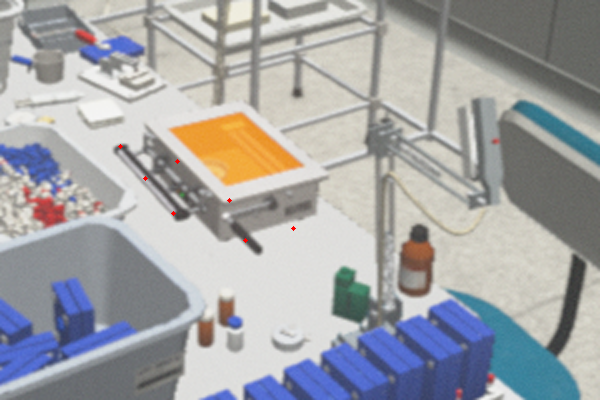

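View pics/side0.png

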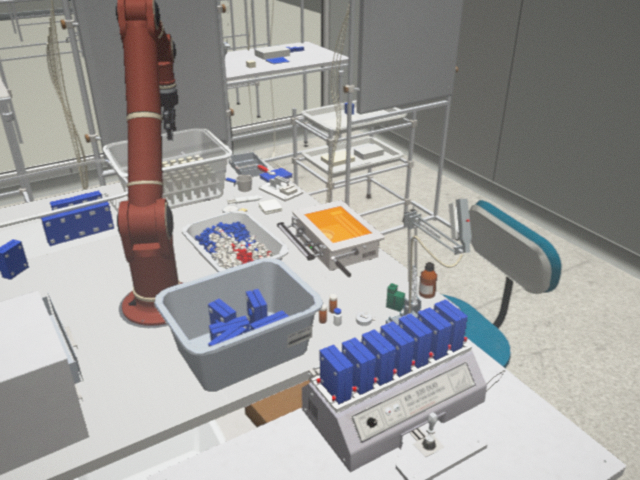

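```bash
cat >> h.py <<'E'
s=np.load("s.npy"); Rb=Rot.from_euler("z",s[2])
PIV=np.array([s[3]+.077,-.200,.058])
def quat(a,y):
    y=np.array(y,float);a=np.array(a,float)
    return (Rb*Rot.from_matrix(np.stack([np.cross(y,a),y,a],1))).as_quat()
def bar(z,sg=1): return box2w(s,[(-.142,0,z)])[0], quat((0,0,-1),(0,sg,0))
def prop(th,al,back=0.,sg=1,deep=.023,dz=0):
    a=np.array([np.sin(al),0,-np.cos(al)]); n=np.array([np.cos(al),0,np.sin(al)])
    h=PIV+.077*np.array([-np.cos(th),0,np.sin(th)])
    return box2w(s,[h+a*(deep-back)+[0,0,dz]])[0], quat(a,sg*n)
E
python3 - <<'E'
from h import *
def tri(a,b):
    f=lambda X:np.r_[proj("top",X)-a,proj("side",X)-b]
    r=least_squares(f,[.35,-.3,.1]);return np.round(r.x,3),np.round(r.fun,1)
print("basket",tri((397,322),(283,263)),tri((484,320),(320,300)))
print("tray",tri((226,280),(185,222)),tri((338,276),(285,248)))
r=lambda q:None if q is None else np.round(q,2).tolist()
for sg in (1,-1):
    print("bar",sg,r(arm.ik(*bar(.16,sg))),r(arm.ik(*bar(.06,sg))))
    for a0,a1 in [(45,-25),(35,-15)]:
        print(sg,a0,"back",r(arm.ik(*prop(0,np.radians(a0),.11,sg))))
        for k in np.linspace(0,1,5): print("   ",r(arm.ik(*prop(2.62*k,np.radians(a0+(a1-a0)*k),0,sg))))
E
```

```text
basket (array([ 0.282, -0.189,  0.142]), array([ 1.8, -3.7, -4.1,  0.2])) (array([ 0.279, -0.404,  0.16 ]), array([-0.,  0.,  0., -0.]))
tray (array([0.311, 0.321, 0.01 ]), array([-11.5,  25.2,  32.6,   1.7])) (array([ 0.389, -0.033,  0.074]), array([-0.8,  1.7,  2. , -0.1]))
bar 1 [-0.08, 0.39, 0.03, 2.12, -0.02, 0.63, 1.41] [-0.01, 0.58, -0.07, 2.21, 0.11, 0.35, 1.27]
1 45 back None
    None
    [0.94, 0.71, -0.76, 2.25, 2.02, 0.36, -1.67]
    [0.19, 0.61, 0.26, 1.92, -0.42, 0.49, 0.62]
    [0.08, 0.79, 0.42, 1.54, -0.31, 1.01, 0.46]
    [0.11, 1.03, 0.42, 1.15, -0.24, 1.44, 0.37]
1 35 back None
    [1.16, 1.07, -1.15, 2.39, 2.28, 0.87, -1.73]
    [0.67, 0.61, -0.37, 2.2, 1.7, 0.11, -1.4]
    [0.19, 0.61, 0.26, 1.92, -0.42, 0.49, 0.62]
    [0.09, 0.76, 0.4, 1.61, -0.34, 0.89, 0.49]
    [0.1, 0.94, 0.41, 1.32, -0.28, 1.2, 0.4]
bar -1 [-0.57, 0.47, 0.73, 2.14, -0.48, 0.71, -1.21] [-0.32, 0.61, 0.39, 2.22, -0.59, 0.41, -1.14]
-1 45 back None
    None
    [0.94, 0.71, -0.76, 2.25, 2.02, 0.36, 1.48]
    [-0.27, 0.89, 1.13, 1.94, -1.18, 0.95, -1.83]
    [-0.22, 1.04, 1.13, 1.55, -0.87, 1.28, -2.21]
    [-0.12, 1.24, 1.13, 1.16, -0.78, 1.65, -2.39]
-1 35 back None
    [0.79, 0.78, -0.47, 2.4, 2.97, 0.58, 0.58]
    [0.67, 0.61, -0.37, 2.2, 1.7, 0.11, 1.74]
    [-0.27, 0.89, 1.13, 1.94, -1.18, 0.95, -1.83]
    [-0.23, 1.01, 1.13, 1.62, -0.94, 1.2, -2.15]
    [-0.16, 1.17, 1.13, 1.33, -0.86, 1.45, -2.31]
```

Run:
```python
from h import *
arm.move_gripper(0.5)
p,q=bar(.2); arm.movep(p,q); arm.line_to(bar(.095)[0],.1)
f0=arm.get_ft_force()[2]; zc=None
z=.080; 
while z>.045:
    arm.line_to(bar(z)[0],.03)
    f=arm.get_ft_force()-0; fz=f[2]-f0
    print(round(z,4),np.round(fz,1),np.round(arm.get_wrist_torque(),2).tolist(),round(arm.get_tool_pos()[2],4))
    if zc is None and fz>1.5: zc=z
    if zc and (fz>13): break
    z-=.0015 if zc else .0025
arm.pause(.3); print(arm.get_time(),arm.get_ft_force())
im=imaging.snapshot("side"); cv2.imwrite("pics/press.png",cv2.resize(im[160:310,220:420],None,fx=4,fy=4,interpolation=cv2.INTER_CUBIC))
```

```text
0.08 -0.8 [-0.03, 0.0, 0.01] 0.0799
0.0775 -0.4 [0.0, 0.02, -0.05] 0.0774
0.075 -0.4 [0.01, -0.02, -0.0] 0.0749
0.0725 0.1 [0.06, 0.01, -0.05] 0.0724
0.07 3.4 [0.06, 0.24, -0.01] 0.07
0.0685 4.2 [0.05, 0.46, 0.01] 0.0685
0.067 4.8 [0.06, 0.49, -0.03] 0.067
0.0655 5.2 [0.06, 0.57, -0.1] 0.0655
0.064 4.8 [0.1, 0.65, -0.03] 0.064
0.0625 6.9 [0.19, 0.65, 0.02] 0.0626
0.061 7.5 [0.24, 0.64, -0.02] 0.0611
0.0595 12.1 [0.17, 0.86, -0.04] 0.0601
0.058 22.6 [0.09, 1.17, -0.04] 0.0596
9.325 [-6.03338051  1.27223951 23.16946033]
```

View pics/press.png

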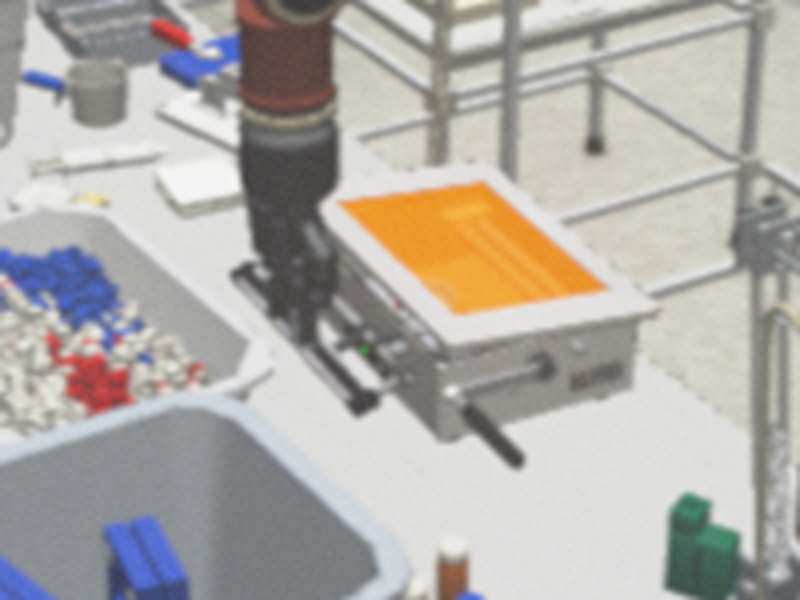

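The picture shows the lid popped, with a gap along its front edge around (400,280). The bar is fully down and level from (240,270) to (365,400), and the handle is at (490,435). Next I'll grip the handle.

Run:
```python
from h import *
p,_=bar(.2); arm.line_to(p,.1)
p,q=prop(0,0,dz=.14); print(arm.ik(p,q)); arm.movep(p,q)
f0=arm.get_ft_force()
arm.line_to(prop(0,0,dz=.04)[0],.1); arm.line_to(prop(0,0)[0],.05)
print(arm.get_ft_force()-f0)
im=imaging.snapshot("side"); c1=im[160:310,220:420]
arm.move_gripper(0.0,30)
print(arm.get_opening(),arm.get_finger_force(),arm.get_ft_force()-f0,arm.get_time())
im=imaging.snapshot("side"); cv2.imwrite("pics/grip.png",cv2.resize(np.hstack([c1,im[160:310,220:420]]),None,fx=2,fy=2,interpolation=cv2.INTER_CUBIC))
```

```text
[ 0.030215    0.52363494  0.50171344  1.87938883 -0.33448182  0.82205151
  0.57890142]
[ 0.8158365  -1.14412775  0.6657096 ]
0.15365409829417062 29.207249879837036 [ 6.31612636 -1.56649741 -0.54255592] 14.3333
```

View pics/grip.png

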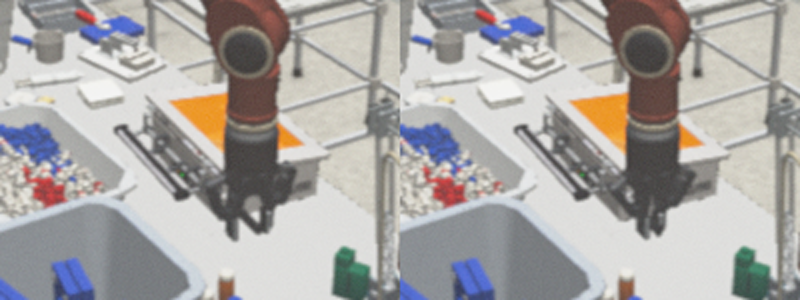

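```bash
sed -i 's/s\[3\]+.077,-.200/s[3]+.078,-.200/' h.py
python3 - <<'E'
from h import *
for th in np.arange(.1,.95,.1):
    p,q=prop(th,0); arm.line_to(p,.04)
    F=Rb.inv().apply(arm.get_ft_force()); print(round(th,1),np.round(F,1),round(arm.get_opening(),3))
    if np.abs(F).max()>25: break
im=imaging.snapshot("side"); cv2.imwrite("pics/l1.png",cv2.resize(im[130:310,220:440],None,fx=3,fy=3,interpolation=cv2.INTER_CUBIC))
print(arm.get_time())
E
```

```text
0.1 [ 4.9 -1.  -0.8] 0.154
0.2 [ 4.4  0.6 -2.5] 0.157
0.3 [ 5.   0.7 -1.3] 0.151
0.4 [ 4.6  0.3 -4. ] 0.154
0.5 [ 3.5  0.4 -5.7] 0.152
0.6 [ 1.4  1.2 -7.1] 0.152
0.7 [-4.4  2.5 -1.5] 0.156
0.8 [-7.2  1.9  0.1] 0.154
0.9 [-9.5  3.3  2.8] 0.155
17.5083
```

View pics/l1.png

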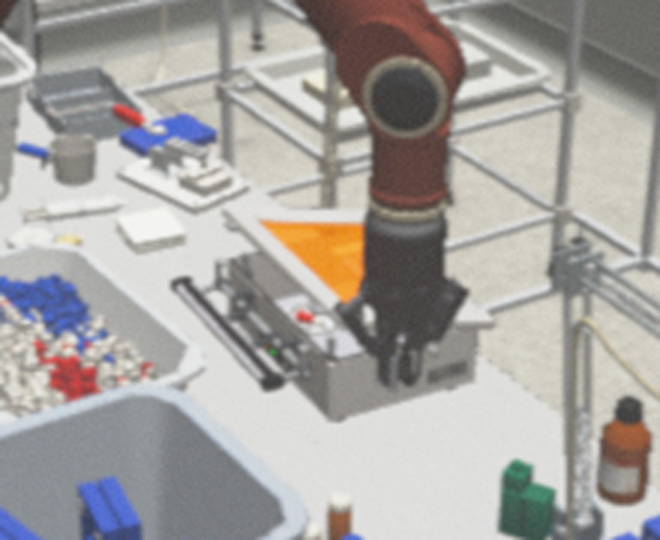

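The lid is clearly rising (front edge around (260,220)) with the handle between the fingers at (400,350). I'll loosen to a cage and carry on over the top.

Run:
```python
from h import *
arm.move_gripper(.22)
for th in np.r_[np.arange(1.0,2.6,.12),2.6,2.64]:
    p,q=prop(th,np.radians(-15)*(th-.9)/1.7); arm.line_to(p,.04,ori=q)
    F=Rb.inv().apply(arm.get_ft_force()); print(round(th,2),np.round(F,1),round(arm.get_opening(),3))
    if np.abs(F).max()>25: break
im=imaging.snapshot("side"); cv2.imwrite("pics/l2.png",cv2.resize(im[130:310,220:440],None,fx=3,fy=3,interpolation=cv2.INTER_CUBIC))
print(arm.get_time())
```

```text
1.0 [-9.1  3.8  4.7] 0.22
1.12 [-11.5   2.9   7.6] 0.221
1.24 [-9.9  2.6  5.8] 0.222
1.36 [-7.1  1.6  4.6] 0.221
1.48 [-5.1  1.4  4.2] 0.22
1.6 [-4.5  0.2  2.3] 0.219
1.72 [-3.3 -0.5  1.8] 0.221
1.84 [-2.9 -0.8  1.7] 0.219
1.96 [-2.5 -0.8  0.2] 0.216
2.08 [-0.9  0.4 -0.4] 0.221
2.2 [-2.7  0.3  0.1] 0.217
2.32 [-0.1  0.5 -0.2] 0.217
2.44 [-2.3  0.  -0.1] 0.22
2.56 [-1.3  0.2 -1.3] 0.223
2.6 [-2.2  0.3  0.8] 0.224
2.64 [-1.9  0.2  0.8] 0.226
23.45
```

View pics/l2.png

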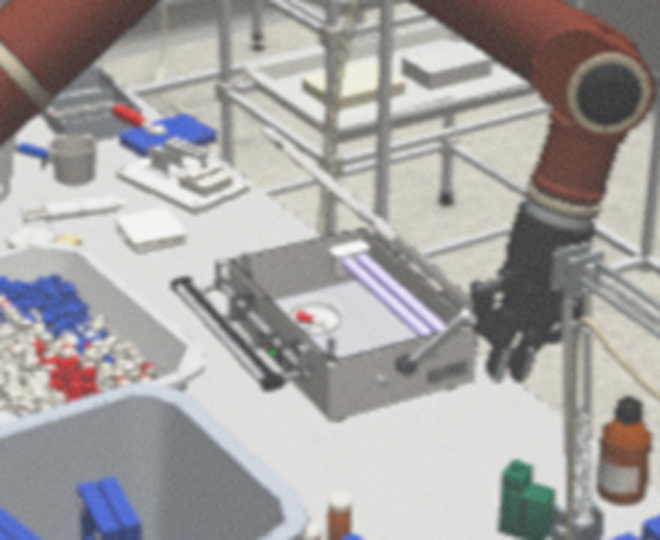

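Run:
```python
from h import *
for th in [2.68,2.72,2.76]:
    p,q=prop(th,np.radians(-15)); arm.line_to(p,.03,ori=q)
    F=Rb.inv().apply(arm.get_ft_force()); print(round(th,2),np.round(F,1))
    if np.abs(F).max()>12: break
arm.move_gripper(.45)
print(arm.get_time(), Rb.inv().apply(arm.get_ft_force()))
a=np.array([-np.sin(np.radians(15)),0,-np.cos(np.radians(15))])
t=arm.get_tool_pos()
arm.line_to(t-Rb.apply(a)*.13,.1)
im=imaging.snapshot("side")
for n in ["prop_grip","prop_pivot","lid_front"]: print(n,[(np.round(d["point"],1).tolist(),round(d["confidence"],2)) for d in imaging.mark_of("side",n)][:3])
P=PIV.copy();P[1]=-.192
for th in (2.3,2.4,2.5,2.58,2.65):
    print(th,proj("side",box2w(s,[P+.077*np.array([-np.cos(th),0,np.sin(th)])])).round(1), "lidfront?")
H=np.array([s[3]*0-.089+.178,0,.08])
for l in (.6,.7,.8,.9): print(l,proj("side",box2w(s,[H+[-.178*np.cos(l)+.012*np.sin(l),0,.178*np.sin(l)+.012*np.cos(l)]])).round(1))
cv2.imwrite("pics/l3.png",cv2.resize(im[130:310,220:440],None,fx=3,fy=3,interpolation=cv2.INTER_CUBIC))
```

```text
2.68 [-2.5  0.1  1.2]
2.72 [-3.4  0.   1.8]
2.76 [-4.9  0.2  3.3]
24.5333 [-0.10964632  0.1984491  -0.42348896]
prop_grip [([332.6, 312.9], 0.59)]
prop_pivot [([365.7, 262.8], 0.87), ([423.7, 291.2], 0.63)]
lid_front [([326.1, 192.0], 0.64)]
2.3 [[383.7 243.3]] lidfront?
2.4 [[385.3 244.5]] lidfront?
2.5 [[386.7 245.9]] lidfront?
2.58 [[387.6 247.2]] lidfront?
2.65 [[388.3 248.3]] lidfront?
0.6 [[320.2 199.5]]
0.7 [[323.8 194.7]]
0.8 [[327.8 190.3]]
0.9 [[332.2 186.1]]
```

View pics/l3.png

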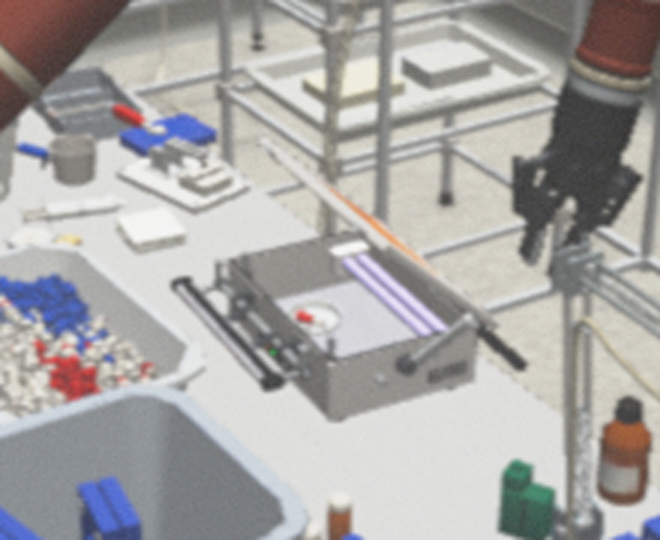

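The lid stands open with the gripper clear. The handle's midpoint at crop (502,346) is about pixel (387,245), which fits the leg on its stop. The lid edge fits about 0.77 rad, and the bar is back up.

```bash
python3 -c "
from h import *
arm.pause(.5); print(finish_job())"
```

```text
the job is handed in; nothing more can be done
None
```

The curing box is open and the job is handed in: the lid popped with the bar pressed level, it now stands at about 0.77 rad on the prop leg, which is past over-centre on its stop, the bar is back up, and I saw none of the surrounding items disturbed (no verdict was returned).

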